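Seat a keyed wooden wheel on the truing stand

TASK

Put the wooden wheel with the square hub onto the spindle of the truing stand, turn it gently while feeling for the key until its slot drops over the key, and bring it fully home, flat on the seat, then let go. Don't force it or slam it down on the key, and leave the other things on the bench where they are.

Things in the scene. Friction and masses are not known exactly. Their poses are not given: they have to be found in the camera images.
- wheel_mid (a point): Centre of the wooden wheel, on its axis, half-way up its 54 mm height; z up. Disc 130 mm across, 18 mm thick, dark rubber rim, underside 27 mm below this point, lying flat on the bench. On the disc stands a square hub 56 x 56 mm, 36 mm tall, sides square to this frame's x and y: grip it by two opposite sides. About 0.3 kg.
- wheel: The same wheel; origin on its axis at its underside, axes as wheel_mid. A round 24 mm steel-lined hole runs right through hub and disc along the axis. On the side of this frame's -x the hole has one keyway slot, 12 mm wide, reaching 20 mm from the axis, also running right through and open at both ends.
- seat (a point): Centre of the top face of the truing stand's round steel seat, 80 mm across, 55 mm above the bench; z up along the spindle. On the spindle the wheel's underside first rests on the key's top, 28 mm above this face; once the slot is turned over the key (within about 0.1 rad) it can go down to lie flat on the seat.
- stand: The stand, bolted down; origin under it, axes as seat; base plate 120 x 120 x 12 mm. It carries the spindle and key. The spindle is locked and does not turn, but it was locked at an unknown angle: the key lies up to 0.5 rad to either side of this frame's -x direction, and no pose reading tells where.
- nose (a point): Centre of the spindle's top, 50 mm above the seat. The steel spindle is 22 mm thick, its top 8 mm tapering to 12 mm. On one side a key 8 mm wide sticks out to 18 mm from the axis, from the seat up to 28 mm above it; the 22 mm of spindle above the key is plain and centres the wheel while it is turned.
- hammer: Bystander: a hammer lying flat, handle towards the robot. Origin: on the bench under it.
- glue: Bystander: a white glue bottle, 56 mm across, 150 mm tall, standing. Origin: on the bench under it.
- tin: Bystander: a plain steel tin, 74 mm across, 100 mm tall, standing. Origin: on the bench under it.
- rim: Bystander: a flat wooden disc, 100 mm across, 18 mm thick, with a plain 24 mm hole and no hub: not the wheel. Origin: on the bench under it.
- offcut: Bystander: a wooden offcut 140 x 50 x 30 mm, lying. Origin: on the bench under it.
- brush: Bystander: a brush lying flat. Origin: on the bench under it.
- mug: Bystander: a white mug, 76 mm across, 85 mm tall, standing. Origin: on the bench under it.
Not all that is in view belongs to the job. What is shaped like the wheel but orange or pink is not meant. Leave any blue look-alike of the stand alone.

How it is judged:
At the end, for the whole second after the job is handed in: The wheel lies still and flat (within 0.05 rad) on the seat of the stand, its slot over the key: its axis within 4 mm of the spindle's and its underside within 3 mm of the seat, let go (z of wheel_mid in the frame of seat between 0.024 and 0.03 m and horizontal distance between wheel_mid and seat below 0.004 m and angle between wheel_mid's own z axis and vertical below 0.05 rad and linear speed of wheel below 0.02 m/s); the robot touches nothing.
It fails at once if the wheel is forced against the stand or its spindle with more than 60 N (contact force between wheel and stand above 60 N).
It fails at once if another thing on the bench is shifted by more than 30 mm (distance of any of hammer, glue, tin, rim, offcut, brush, mug from where it was at the start of the episode above 0.03 m).
It fails at once if a standing thing on the bench is knocked over (angle between any of glue, tin, mug's own z axis and vertical above 0.6 rad).
It also fails if it takes over 72 s, if anything falls off the work surface, if the arm or the gripper's body presses on something with over 40 N, if the wrist force passes 120 N, or if a joint passes its speed limit or range.

ROBOT

A 7-joint arm with a two-finger parallel gripper is mounted at the origin on the work surface. World frame = base frame: x ahead of the robot, y to its left, z up, the work surface at z = 0. Lengths are in m, angles in rad, forces in N, time in s.
With the tool pointing down it reaches from about 0.425 to 0.8 m from the base axis. Payload 8.3 kg.
Tool frame: the origin (TCP) lies between the finger pads; the fingertips stand 17 mm ahead of it and the grasp point (between the pads) lies 2 mm behind it; z points along the fingers, y is the direction in which the jaws open and shut (so a half turn about z gives the same grasp; the last joint's range is limited). The gripper opens to 85 mm and grips with 20 to 120 N. Pads are 22 mm wide; open, the fingers measure 114 mm over their backs; the gripper's body (76 mm by 85 mm) begins 54 mm behind the grasp point. The pads swing forward as they close: fully open they stand 13 mm farther back than shut.
Start: joints at [-1.19, 0.383, 0.016, 1.37, -0.006, 1.388, -0.046], TCP at [0.268, 0.564, 0.248] pointing down, gripper open.
Joint ranges: [-2.95, 2.95], [-0.25, 2.06], [-1.52, 1.56], [0.18, 2.33], [-1.44, 4.58], [0.02, 2.06], [-3.01, 3.01]. Speed limits (rad/s): [2.39, 2.39, 3.01, 3.01, 3.14, 3.14, 3.14].

INTERFACE

Orientations are given as a unit quaternion [x, y, z, w].
In Python, from workcell import get_obs, read_camera, get_calibration, job_done, outline_of gives the robot as it stands.
- The arm moves only by the tool jog_arm, never from a script. Its argument "commands" is a list that holds one entry, the list of rows, each a list of 5 numbers: the shift along the tool's x, y, z in m, then the turn about the tool's z in degrees, then the opening, from 0 (shut) to 1 (fully open). A call has 1 to 5 rows; each row is the pose to reach, as a shift and turn from the pose measured when the call began, along the tool's axes at that moment; what a row does not reach only later rows make up. A row lasts 1/8 s, in which the tool goes at most 62.5 mm and 10.7 degrees, less where a joint would pass 70% of its speed; a pose out of reach is approached as far as the arm can. A call with a gripper value outside its range is refused whole. The fingers move at their own pace and stop on an object; "newtons" is the grip in N (left out, the last holds). Time passes only in rows, so rows that repeat a pose let the fingers close. It gives the time, the measured TCP pose, the force and the opening at its end, in the units of the state.
- get_obs(): the state, without advancing time (a new reading comes with each control period).
- read_camera(name): name is "scene" or "top"; returns (picture, depth): 400x640x3 uint8, red, green, blue; 400x640 float32, m along the optical axis (not along the pixel's ray), 0 where there is no reading.
- get_calibration(name): a dict with "mtx" (3x3 intrinsics, pixels), "dist" ([k1, k2, p1, p2, k3] as OpenCV has them; the pictures are not rectified), "R" (3x3) and "t" (3): a world point X has camera coordinates R X + t. Camera axes: x right, y down, z forward; pixel columns grow to the right and rows downward; lengths in m; the calibration is good to about 2 mm. A picture is of the moment at which its call begins. get_calibration takes no time and is no camera call.
- job_done(): hands the job in, once; it reports no verdict.
Trained networks look in the newest picture that a camera, given by its name, has taken for a name from the list of things; names that differ only in an ending like _2 or _b are one class to them, and where a whole thing is asked for, a point or a joint stands for the part that bears it (a point fixed in the world has none). Each returns a list of dicts, best first, with "p" (0 to 1); they miss things now and then, are a little off and sometimes report something else, mostly with a low value. They report only what shows in the picture. A call takes as long as a camera call. They do not tell look-alikes from the thing itself.
- outline_of(name, camera): "region" (400x640 bool, what is visible of it) and "extent" ([left, top, right, bottom] in pixels, round what is visible of it).
The state is a dict: "time": time; "joint_positions": joint angles; "joint_velocities": joint speeds; "effort": joint torques, N m; "eef_pos": TCP position; "tcp_rot": TCP orientation; "contact_force": force on the tool from outside, world axes, zero at the start; "ft_torque": the same for the moment, N m; "opening": opening from 0.0 (shut) to 1.0 (fully open).
Only numpy, scipy, OpenCV 4.12 (cv2) and the standard library are available. Lean on these libraries where they do the work, as an engineer would, in place of code of your own. Each camera call takes 0.05 s, during which the arm holds its last target.

## Working session

There is one attempt and no reset: what is moved stays moved. The work goes in short steps, Python scripts to look and compute and a tool call to move; the robot and the scene stay as the last step left them, time stands still between calls to the robot, and variables do not carry over. Pictures are saved under pics/ and viewed, and the job is handed in when it is done.

Besides the shell and the picture viewer there is one more tool, called after "Request:" as name([rows], argument=value, ...), one row to a line, values as JSON. jog_arm: Moves the arm, as the interface text tells. Its arguments: {"type":"object","properties":{"commands":{"type":"array"},"newtons":{"type":"number"}},"required":["commands"]}

```bash
mkdir -p pics; ls
cat > h.py <<'E'
import numpy as np, cv2
from workcell import *
def snap(cam,fn):
    p,d=read_camera(cam); cv2.imwrite(fn,p[:,:,::-1]); return p,d
def world(cam,d,us,vs,z=None):
    c=get_calibration(cam); K=np.array(c['mtx'],float);D=np.array(c['dist'],float);R=np.array(c['R']);t=np.array(c['t']).ravel()
    pts=np.stack([us,vs],-1).astype(np.float64).reshape(-1,1,2)
    n=cv2.undistortPoints(pts,K,D).reshape(-1,2)
    dd=d[np.asarray(vs).astype(int),np.asarray(us).astype(int)]
    X=np.c_[n,np.ones(len(n))]*dd[:,None]
    return (X-t)@R
def cloud(cam,d):
    vs,us=np.mgrid[0:400,0:640]; 
    W=world(cam,d,us.ravel(),vs.ravel()).reshape(400,640,3); W[d==0]=np.nan; return W
def proj(cam,X):
    c=get_calibration(cam); R=np.array(c['R'],float);t=np.array(c['t'],float).ravel()
    return cv2.projectPoints(np.array(X,float).reshape(-1,3),cv2.Rodrigues(R)[0],t,np.array(c['mtx'],float),np.array(c['dist'],float))[0].reshape(-1,2)
E
python3 - <<'E'
from h import *
for c in ['scene','top']:
    p,d=snap(c,f'pics/{c}0.png'); np.save(f'd_{c}.npy',d)
    W=cloud(c,d); np.save(f'w_{c}.npy',W)
    for n in ['wheel','stand']:
        for o in outline_of(n,c):
            r=o['region']; q=W[r]; print(c,n,round(o['p'],2),o['extent'],r.sum(),np.nanmedian(q,0).round(3),np.nanmin(q,0).round(3),np.nanmax(q,0).round(3))
            np.save(f'r_{c}_{n}_{int(o["extent"][0])}.npy',r)
print(get_obs())
E
```

```text
pics
scene wheel 0.93 [207.3, 172.0, 247.6, 206.2] 948 [ 0.316 -0.334  0.019] [ 0.188 -0.398 -0.001] [ 0.359 -0.271  0.057]
scene wheel 0.9 [109.0, 231.5, 159.6, 269.4] 1490 [ 0.495 -0.608  0.018] [ 0.392 -0.685 -0.003] [ 0.543 -0.551  0.058]
scene wheel 0.66 [249.4, 203.0, 295.4, 237.0] 1197 [ 0.494 -0.229  0.018] [ 0.39  -0.29  -0.003] [ 0.538 -0.161  0.057]
scene stand 0.96 [343.4, 154.8, 393.7, 196.6] 948 [0.393 0.128 0.013] [ 0.323  0.069 -0.001] [0.445 0.205 0.106]
scene stand 0.87 [396.0, 192.0, 446.6, 236.4] 1257 [0.616 0.2   0.013] [ 0.505  0.141 -0.002] [0.674 0.29  0.106]
scene stand 0.21 [455.4, 168.9, 482.8, 204.4] 605 [0.543 0.426 0.029] [ 0.459  0.396 -0.001] [0.604 0.493 0.034]
top wheel 0.9 [385.1, 249.9, 420.8, 289.2] 1132 [ 0.291 -0.333  0.02 ] [ 0.227 -0.405 -0.008] [ 0.354 -0.27   0.07 ]
top wheel 0.87 [463.2, 197.6, 502.2, 232.5] 1094 [ 0.47  -0.613  0.021] [ 0.408 -0.686 -0.008] [ 0.536 -0.555  0.065]
top wheel 0.86 [351.6, 203.5, 388.1, 238.5] 1075 [ 0.467 -0.225  0.02 ] [ 0.405 -0.29  -0.009] [ 0.532 -0.162  0.066]
top stand 0.82 [227.3, 166.8, 264.6, 207.4] 
[... 191 characters left out ...]
, 'joint_positions': array([-1.18990692,  0.38371596,  0.01638116,  1.37043305, -0.00633737,
        1.38818394, -0.04650073]), 'joint_velocities': array([-0.00016544, -0.00188014,  0.00104701, -0.00214198, -0.0020034 ,
        0.00174822, -0.00138402]), 'effort': array([-6.89012741e-04, -6.26632977e+01,  8.41592755e-01, -3.71473289e+01,
        1.63246313e-02,  7.88799691e-03, -1.47491500e-05]), 'eef_pos': array([0.26823065, 0.56434355, 0.24793112]), 'tcp_rot': array([ 2.20051907e-01,  9.75488102e-01, -3.31204068e-04, -1.08874697e-04]), 'contact_force': array([-0.26725956,  0.55808528, -0.82105769]), 'ft_torque': array([ 0.0108788 , -0.06527595, -0.04647322]), 'opening': 1.0004830617541678}
```

View pics/scene0.png

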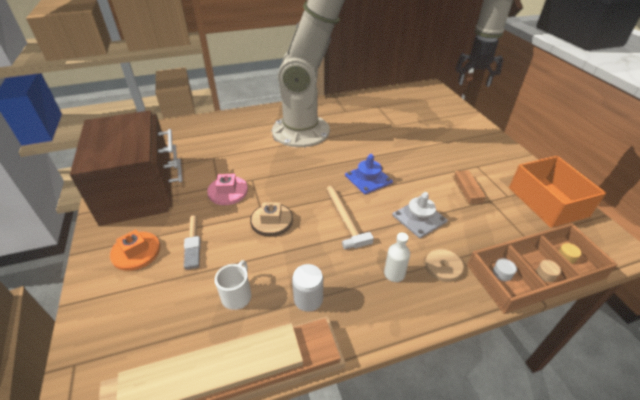

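View pics/top0.png

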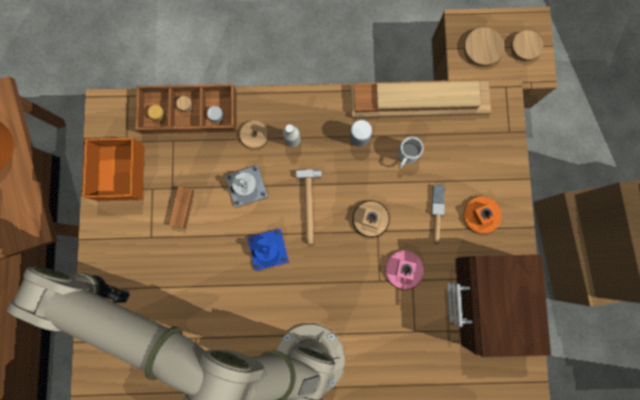

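Run:
```python
import cv2,numpy as np
a=cv2.imread('pics/top0.png');b=cv2.imread('pics/scene0.png')
def cr(im,x,y,w=50):return cv2.resize(im[y-w//2:y+w//2,x-w//2:x+w//2],(260,260),interpolation=cv2.INTER_CUBIC)
t=np.hstack([cr(a,370,221),cr(a,483,215),cr(a,246,187)]);s=np.hstack([cr(b,272,220),cr(b,134,250),cr(b,421,214)])
cv2.imwrite('pics/crops.png',np.vstack([t,s]))
```

```text
(no output)
```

View pics/crops.png

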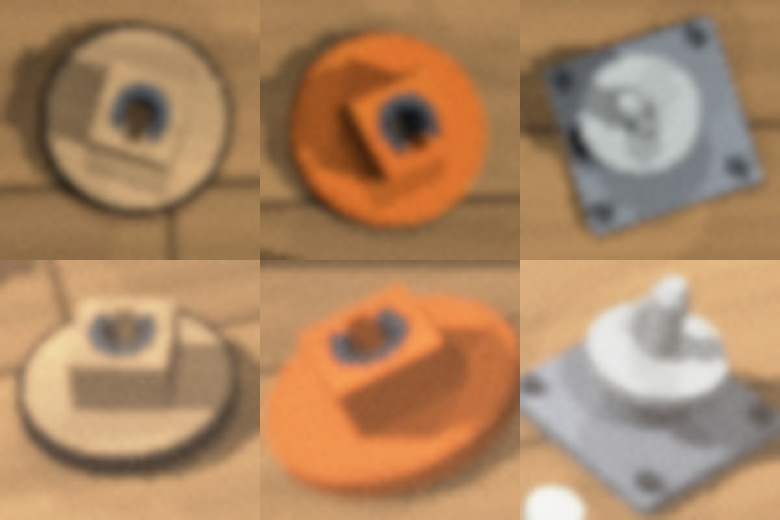

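The wooden wheel with the dark rim is at about (370,219) in the top picture and (272,219) in the scene picture. The grey stand is at (246,186) in top and (421,214) in scene. The blue stand and the orange and pink wheels are decoys. The wheel's slot opens roughly toward −x, downward in the top picture. Next I rectify both views to measure poses.

```bash
cat >> h.py <<'E'
def rect(cam,img,cx,cy,z,half=0.08,n=320):
    # output: up=+x, left=+y
    g=(np.arange(n)+.5)/n*2-1
    X=cx-half*g[:,None]+0*g[None]; Y=cy-half*g[None]+0*g[:,None]
    uv=proj(cam,np.stack([X,Y,np.full_like(X,z)],-1).reshape(-1,3)).reshape(n,n,2).astype(np.float32)
    return cv2.remap(img,uv[...,0],uv[...,1],cv2.INTER_CUBIC)
E
python3 - <<'E'
from h import *
T=cv2.imread('pics/top0.png');S=cv2.imread('pics/scene0.png')
rows=[]
for cam,im in [('top',T),('scene',S)]:
    r=[]
    for cx,cy,z in [(.467,-.225,.054),(.467,-.225,.018),(.595,.203,.055)]:
        q=rect(cam,im,cx,cy,z,n=260)
        cv2.line(q,(130,0),(130,260),(0,255,0),1);cv2.line(q,(0,130),(260,130),(0,255,0),1);r.append(q)
    rows.append(np.hstack(r))
cv2.imwrite('pics/rect.png',np.vstack(rows))
for c in ['top','scene']:
    W=np.load(f'w_{c}.npy')
    cc=get_calibration(c); R=np.array(cc['R']);t=np.array(cc['t']).ravel(); print(c,'cam at',(-R.T@t).round(3),np.array(cc['mtx']).round(0).tolist())
    for nm,x,y in [('wheel',.467,-.225),('stand',.595,.203)]:
        m=(abs(W[...,0]-x)<.09)&(abs(W[...,1]-y)<.09)
        for lo,hi in [(-.01,.007),(.007,.03),(.04,.05),(.046,.062),(.062,.12)]:
            k=m&(W[...,2]>lo)&(W[...,2]<hi); q=W[k]
            if len(q): print(c,nm,lo,hi,len(q),np.median(q,0).round(4),(q.min(0)/2+q.max(0)/2).round(4))
    for n in ['glue','hammer','rim','tin','offcut']:
        for o in outline_of(n,c)[:1]: print(n,round(o['p'],2),np.nanmedian(W[o['region']],0).round(3))
E
```

```text
top cam at [ 0.32  -0.082  1.69 ] [[479.0, 0.0, 333.0], [0.0, 479.0, 194.0], [0.0, 0.0, 1.0]]
top wheel -0.01 0.007 1463 [ 4.598e-01 -2.220e-01  2.000e-04] [ 0.467  -0.225  -0.0014]
top wheel 0.007 0.03 870 [ 0.4655 -0.223   0.0181] [ 0.4666 -0.227   0.0183]
top wheel 0.04 0.05 30 [ 0.4746 -0.2263  0.0479] [ 0.4664 -0.224   0.0451]
top wheel 0.046 0.062 213 [ 0.4711 -0.2266  0.0547] [ 0.4695 -0.2271  0.0538]
top wheel 0.062 0.12 9 [ 0.4637 -0.2271  0.0627] [ 0.4651 -0.2282  0.0639]
top stand -0.01 0.007 1388 [ 5.820e-01  1.863e-01 -2.000e-04] [ 0.595   0.203  -0.0015]
top stand 0.007 0.03 665 [0.5837 0.195  0.0122] [0.5952 0.2029 0.0176]
top stand 0.04 0.05 57 [0.5936 0.2064 0.0483] [0.5967 0.214  0.0452]
top stand 0.046 0.062 348 [0.5965 0.2086 0.0544] [0.5977 0.2108 0.0541]
top stand 0.062 0.12 62 [0.5957 0.207  0.0924] [0.5988 0.2037 0.085 ]
glue 0.71 [0.752 0.04  0.098]
hammer 0.97 [ 0.546 -0.01   0.024]
rim 0.9 [0.784 0.183 0.018]
tin 0.94 [ 0.755 -0.195  0.097]
offcut 0.76 [0.525 0.43  0.028]
scene cam at [ 1.284 -0.332  0.826] [[375.0, 0.0, 324.0], [0.0, 375.0, 200.0], [0.0, 0.0, 1.0]]
scene wheel -0.01 0.007 1335 [ 5.030e-01 -2.405e-01 -3.000e-04] [ 0.467  -0.225   0.0006]
scene wheel 0.007 0.03 752 [ 0.4976 -0.2312  0.0174] [ 0.4733 -0.225   0.0184]
scene wheel 0.04 0.05 72 [ 0.4947 -0.2251  0.0452] [ 0.4786 -0.226   0.0453]
scene wheel 0.046 0.062 261 [ 0.4778 -0.2272  0.0537] [ 0.4702 -0.2252  0.0518]
scene stand -0.01 0.007 1048 [ 6.211e-01  1.613e-01 -3.000e-04] [0.595  0.2031 0.0012]
scene stand 0.007 0.03 767 [0.6239 0.1913 0.0117] [0.6091 0.2135 0.0178]
scene stand 0.04 0.05 34 [0.6323 0.1944 0.0479] [0.6159 0.2038 0.0457]
scene stand 0.046 0.062 352 [0.6107 0.2041 0.0542] [0.6012 0.2125 0.054 ]
scene stand 0.062 0.12 116 [0.6054 0.2073 0.0838] [0.599  0.21   0.0843]
glue 0.79 [0.78  0.035 0.086]
hammer 0.63 [ 0.581 -0.012  0.023]
rim 0.58 [0.793 0.178 0.017]
tin 0.95 [ 0.792 -0.201  0.089]
```

View pics/rect.png

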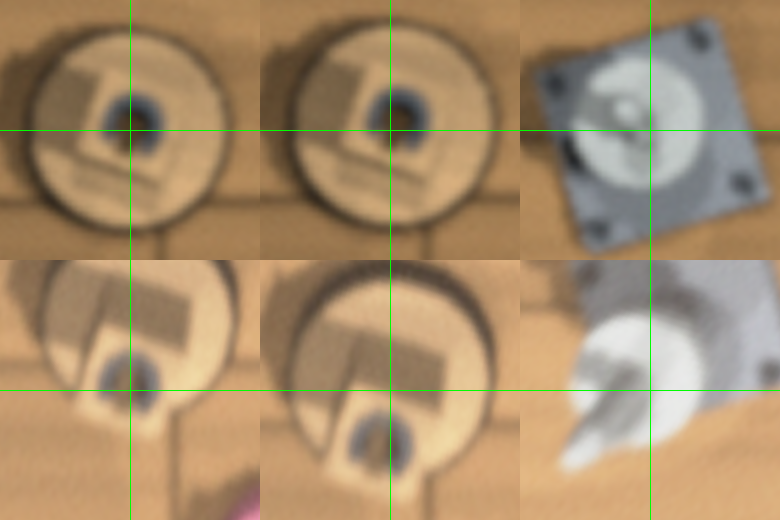

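Both views agree: wheel axis at about (0.4715, −0.226) with hub tilt about −0.36 rad, and seat at about (0.600, 0.211). Next I refine the yaws and look for the key.

Run:
```python
from h import *
from scipy.optimize import minimize
T=cv2.imread('pics/top0.png');S=cv2.imread('pics/scene0.png')
def edge(cam,im,P,N,z,d=.003):  # contrast inside-outside along contour
    g=cv2.cvtColor(im,cv2.COLOR_BGR2GRAY).astype(np.float32)
    def s(Q):
        uv=proj(cam,np.c_[Q,np.full(len(Q),z)]).astype(np.float32); return cv2.remap(g,uv[:,0],uv[:,1],cv2.INTER_LINEAR).ravel()
    return s(P-d*N)-s(P+d*N)
th=np.linspace(0,2*np.pi,120,endpoint=False); C=np.c_[np.cos(th),np.sin(th)]
k=np.linspace(-.9,.9,30); sq=np.concatenate([np.c_[np.ones(30),k],np.c_[-np.ones(30),k],np.c_[k,np.ones(30)],np.c_[k,-np.ones(30)]])
sn=np.concatenate([np.tile([1,0],(30,1)),np.tile([-1,0],(30,1)),np.tile([0,1],(30,1)),np.tile([0,-1],(30,1))]).astype(float)
def fit(cam,im,kind,x0,h,z,sgn=1):
    def f(p):
        if kind=='c': return -np.mean(np.abs(edge(cam,im,p[:2]+h*C,C,z)) if sgn==0 else sgn*edge(cam,im,p[:2]+h*C,C,z))
        c,s=np.cos(p[2]),np.sin(p[2]);R=np.array([[c,-s],[s,c]])
        return -np.mean(np.abs(edge(cam,im,p[:2]+h*sq@R.T,sn@R.T,z)))
    sim=[np.array(x0)]+[np.array(x0)+e for e in np.diag([.004,.004,.1][:len(x0)])]
    r=minimize(f,x0,method='Nelder-Mead',options=dict(initial_simplex=sim,xatol=1e-5,fatol=1e-3)); print(cam,kind,h,z,r.x.round(4),round(r.fun,1))
for cam,im in [('top',T),('scene',S)]:
    fit(cam,im,'s',[.4715,-.226,-.36],.028,.054)
    fit(cam,im,'c',[.4715,-.226],.0605,.018)
    fit(cam,im,'c',[.4715,-.226],.012,.054,-1)
    fit(cam,im,'c',[.600,.211],.040,.055)
    fit(cam,im,'s',[.600,.211,.29],.060,.012)
rows=[]
for cam,im in [('top',T),('scene',S)]:
    r=[]
    for z in (.083,.105):
        q=rect(cam,im,.600,.211,z,half=.045,n=300)
        cv2.line(q,(150,140),(150,160),(0,255,0),1);cv2.line(q,(140,150),(160,150),(0,255,0),1)
        r.append(q)
    rows.append(np.hstack(r))
cv2.imwrite('pics/key.png',np.hstack(rows)[:, :])
cv2.imwrite('pics/key.png',np.vstack(rows))
```

```text
top s 0.028 0.054 [ 0.4714 -0.2272 -0.3389] -19.9
top c 0.0605 0.018 [ 0.4698 -0.2268] -46.3
top c 0.012 0.054 [ 0.4765 -0.2275] -32.6
top c 0.04 0.055 [0.599  0.2103] -44.2
top s 0.06 0.012 [0.6034 0.2156 0.2269] -13.3
scene s 0.028 0.054 [ 0.4717 -0.2256 -0.3072] -30.3
scene c 0.0605 0.018 [ 0.4732 -0.225 ] -38.1
scene c 0.012 0.054 [ 0.4781 -0.2238] -22.7
scene c 0.04 0.055 [0.6015 0.2108] -27.8
scene s 0.06 0.012 [0.6017 0.2109 0.2755] -15.2
```

View pics/key.png

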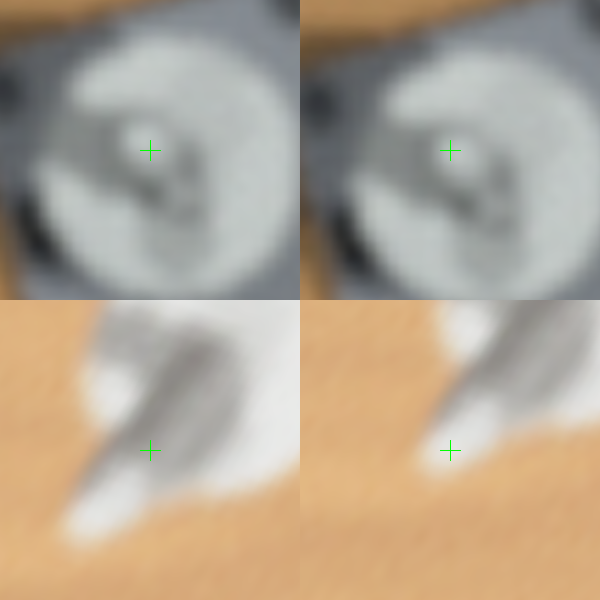

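```bash
cat >> h.py <<'E'
from scipy.spatial.transform import Rotation as Ro
def yawy(o): 
    M=Ro.from_quat(o['tcp_rot']).as_matrix(); return np.arctan2(M[1,1],M[0,1])
def go(x,y,z,yaw=None):
    o=get_obs(); M=Ro.from_quat(o['tcp_rot']).as_matrix(); p=np.array(o['eef_pos'])
    s=M.T@(np.array([x,y,z])-p)
    dy=0 if yaw is None else np.degrees(np.arctan2(np.sin(yaw-yawy(o)),np.cos(yaw-yawy(o))))
    print('from',p.round(4),'yaw',round(yawy(o),3),'t',round(o['time'],2),'shift',s.round(4),'turn',round(-dy,1),'F',np.round(o['contact_force'],1),'T',np.round(o['ft_torque'],2),'tilt',np.round(M[2,:2],4),'op',round(o['opening'],3))
E
python3 -c "
from h import *
go(.53,.24,.25,.45); go(.54,-.05,.25,-.1); go(.4715,-.2262,.2,-.33)"
```

```text
from [0.2683 0.5645 0.2483] yaw 1.127 t 0.8 shift [-0.3756 -0.1807 -0.0017] turn 38.8 F [-0.5 -0.   0.7] T [-0.01  0.03 -0.06] tilt [ 0.0001 -0.    ] op 0.997
from [0.2683 0.5645 0.2483] yaw 1.127 t 0.8 shift [-0.5092 -0.4383 -0.0017] turn 70.3 F [-0.5 -0.   0.7] T [-0.01  0.03 -0.06] tilt [ 0.0001 -0.    ] op 0.997
from [0.2683 0.5645 0.2483] yaw 1.127 t 0.8 shift [-0.523  -0.6269  0.0483] turn 83.5 F [-0.5 -0.   0.7] T [-0.01  0.03 -0.06] tilt [ 0.0001 -0.    ] op 0.997
```

Request:
jog_arm([
  [[-0.376,-0.181,0,38.8,1],[-0.376,-0.181,0,38.8,1],[-0.376,-0.181,0,38.8,1],[-0.376,-0.181,0,38.8,1],[-0.376,-0.181,0,38.8,1]],
], newtons=40)

```text
time: 1.42
eef_pos: [0.4654, 0.3196, 0.2486]
tcp_rot: [0.532, 0.847, 0.0, 0.0]
contact_force: [0.7, 1.6, -0.0]
opening: 1.001
```

```bash
python3 -c "
from h import *
go(.54,-.05,.25,-.1); go(.4715,-.2262,.2,-.33)"
```

```text
from [0.4654 0.3196 0.2486] yaw 0.448 t 1.43 shift [-0.3654 -0.093  -0.0016] turn 31.4 F [ 0.7  1.6 -0. ] T [0.05 0.   0.01] tilt [0.0004 0.0007] op 1.001
from [0.4654 0.3196 0.2486] yaw 0.448 t 1.43 shift [-0.4945 -0.2312  0.0483] turn 44.6 F [ 0.7  1.6 -0. ] T [0.05 0.   0.01] tilt [0.0004 0.0007] op 1.001
```

Request:
jog_arm([
  [[-0.365,-0.093,0,31,1],[-0.365,-0.093,0,31,1],[-0.365,-0.093,0,31,1],[-0.365,-0.093,0,31,1],[-0.365,-0.093,0,31,1]],
])

```text
time: 2.05
eef_pos: [0.5268, 0.0131, 0.2488]
tcp_rot: [0.739, 0.674, 0.001, 0.0]
contact_force: [0.7, 0.2, 0.5]
opening: 0.999
```

```bash
python3 -c "
from h import *
go(.4715,-.2262,.16,-.33)"
```

```text
from [0.5268 0.0131 0.2488] yaw -0.092 t 2.05 shift [-0.2435 -0.0332  0.0885] turn 13.6 F [0.7 0.2 0.5] T [ 0.06 -0.09 -0.02] tilt [0.0013 0.0013] op 0.999
```

Request:
jog_arm([
  [[-0.2435,-0.033,0.0885,13.6,1],[-0.2435,-0.033,0.0885,13.6,1],[-0.2435,-0.033,0.0885,13.6,1],[-0.2435,-0.033,0.0885,13.6,1],[-0.2435,-0.033,0.0885,13.6,1]],
])

```text
time: 2.68
eef_pos: [0.469, -0.2306, 0.1591]
tcp_rot: [0.816, 0.579, -0.0, -0.0]
contact_force: [-0.1, 1.0, 0.2]
opening: 0.999
```

Run:
```python
from h import *
go(.4715,-.2262,.043,-.33)
r=[]
for c in ['top','scene']:
    p,d=snap(c,f'pics/{c}1.png'); u,v=proj(c,[.4715,-.2262,.06])[0].astype(int)
    r.append(cv2.resize(p[v-60:v+40,u-60:u+60,::-1],(390,325),interpolation=cv2.INTER_CUBIC))
cv2.imwrite('pics/above.png',np.hstack(r))
```

```text
from [ 0.469  -0.2306  0.1591] yaw -0.337 t 2.67 shift [0.005  0.001  0.1161] turn -0.4 F [-0.1  1.   0.2] T [ 0.01  0.02 -0.03] tilt [-0.0002 -0.0004] op 0.999
```

View pics/above.png

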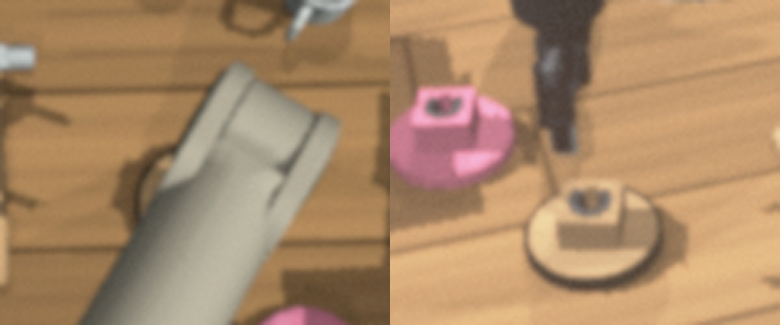

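The fingers hang above the hub in the scene view, with the front fingertip near (565,145) in the enlarged crop. The jaws are open along the viewing direction. I descend now.

Request:
jog_arm([
  [[0.005,0.001,0.05,0,1],[0.005,0.001,0.08,0,1],[0.005,0.001,0.1,0,1],[0.005,0.001,0.114,0,1],[0.005,0.001,0.114,0,1]],
])

```text
time: 3.4
eef_pos: [0.4738, -0.2217, 0.0453]
tcp_rot: [0.814, 0.581, 0.0, -0.001]
contact_force: [0.5, -0.4, 0.7]
opening: 0.998
```

Run:
```python
from h import *
go(.4715,-.2262,.043,-.33)
p,d=snap('scene','pics/s2.png'); u,v=proj('scene',[.4715,-.2262,.06])[0].astype(int)
cv2.imwrite('pics/s2c.png',cv2.resize(p[v-50:v+40,u-60:u+60,::-1],(720,540),interpolation=cv2.INTER_CUBIC))
```

```text
from [ 0.4738 -0.2217  0.0453] yaw -0.331 t 3.4 shift [-0.005  -0.0007  0.0023] turn -0.1 F [ 0.5 -0.4  0.7] T [-0.06  0.   -0.02] tilt [ 0.0015 -0.0008] op 0.998
```

View pics/s2c.png

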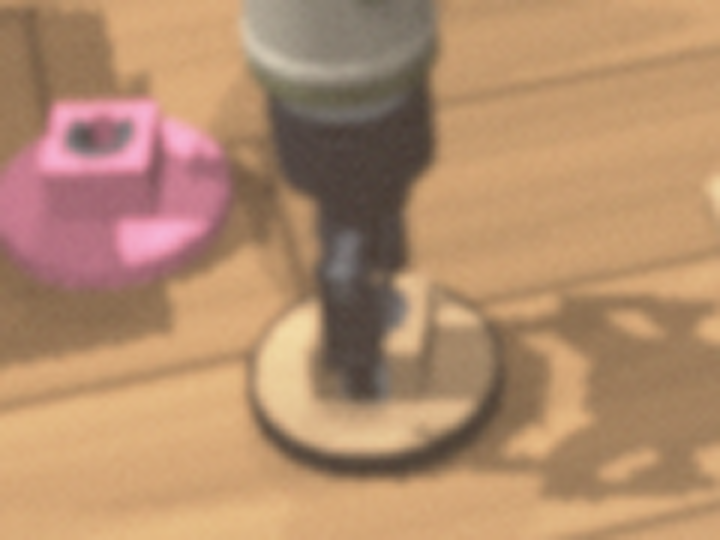

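Run:
```python
from h import *
for i in range(3):
    go(.4715,-.2262,.043,-.33); read_camera('top')
u=proj('scene',[[.4738,-.2217,.043],[.4738+.045*.946,-.2217-.045*.324,.028]]); print(u)
```

```text
from [ 0.4741 -0.2224  0.046 ] yaw -0.332 t 3.45 shift [-0.0045 -0.0012  0.003 ] turn -0.1 F [ 0.1 -0.3 -0.5] T [-0.01 -0.03  0.03] tilt [0.0014 0.0004] op 1.0
from [ 0.4743 -0.2228  0.0465] yaw -0.332 t 3.5 shift [-0.0042 -0.0015  0.0035] turn -0.1 F [ 0.4  0.1 -0. ] T [-0.01 -0.01 -0.  ] tilt [0.0014 0.0014] op 0.999
from [ 0.4744 -0.223   0.0467] yaw -0.333 t 3.55 shift [-0.0039 -0.0017  0.0037] turn -0.1 F [-0.3 -0.2 -0.2] T [-0.02  0.04 -0.02] tilt [0.0014 0.0019] op 1.006
[[271.55794072 211.46477145]
 [270.27329224 225.86605138]]
```

Request:
jog_arm([
  [[-0.004,-0.0015,0.003,0,1],[-0.004,-0.0015,0.003,0,1],[-0.004,-0.0015,0.003,0,1]],
])

```text
time: 3.98
eef_pos: [0.4715, -0.2266, 0.0438]
tcp_rot: [0.815, 0.58, 0.001, 0.0]
contact_force: [-0.0, -1.2, 0.1]
opening: 1.002
```

Run:
```python
from h import *
go(.4715,-.2262,.043,-.33)
```

```text
from [ 0.4715 -0.2266  0.0438] yaw -0.333 t 3.98 shift [ 0.0004 -0.0002  0.0008] turn -0.2 F [-0.  -1.2  0.1] T [-0.01  0.03  0.03] tilt [0.0015 0.0021] op 1.002
```

Request:
jog_arm([
  [[0,0,0,0,0.5],[0,0,0,0,0.2],[0,0,0,0,0.2],[0,0,0,0,0.2],[0,0,0,0,0.2]],
], newtons=50)

```text
time: 4.6
eef_pos: [0.4717, -0.2266, 0.044]
tcp_rot: [0.815, 0.58, 0.001, 0.001]
contact_force: [-0.9, 0.2, 5.4]
opening: 0.641
```

Request:
jog_arm([
  [[0,0,0,0,0.2],[0,0,0,0,0.2],[0,0,0,0,0.2],[0,0,0,0,0.2]],
])

```text
time: 5.1
eef_pos: [0.4717, -0.2266, 0.044]
tcp_rot: [0.815, 0.58, 0.001, 0.001]
contact_force: [-0.3, 0.1, 4.2]
opening: 0.645
```

Run:
```python
from h import *
go(.4715,-.2262,.043,-.33)
```

```text
from [ 0.4717 -0.2266  0.044 ] yaw -0.333 t 5.1 shift [ 0.0004 -0.0003  0.001 ] turn -0.2 F [-0.3  0.1  4.2] T [0.09 0.36 0.  ] tilt [0.0016 0.0024] op 0.645
```

Request:
jog_arm([
  [[0,0,-0.03,0,0.2],[0,0,-0.07,0,0.2],[0,0,-0.11,0,0.2],[0,0,-0.15,0,0.2],[0,0,-0.16,0,0.2]],
])

```text
time: 5.72
eef_pos: [0.4721, -0.2272, 0.2059]
tcp_rot: [0.815, 0.58, 0.003, 0.002]
contact_force: [-0.1, 0.5, -3.2]
opening: 0.644
```

Run:
```python
from h import *
go(.56,0.0,.205,0.0)
go(.600,0.2107,.205,0.2)
p,d=snap('scene','pics/s3.png')
o=get_obs();u,v=proj('scene',o['eef_pos'])[0].astype(int)
cv2.imwrite('pics/s3c.png',cv2.resize(p[v-50:v+40,u-60:u+60,::-1],(720,540),interpolation=cv2.INTER_CUBIC))
```

```text
from [ 0.4721 -0.2272  0.2059] yaw -0.333 t 5.72 shift [0.2434 0.0088 0.0015] turn -19.1 F [-0.1  0.5 -3.2] T [ 0.03 -0.01 -0.01] tilt [0.002  0.0058] op 0.644
from [ 0.4721 -0.2272  0.2059] yaw -0.333 t 5.72 shift [ 0.4556 -0.0223  0.0017] turn -30.5 F [-0.1  0.5 -3.2] T [ 0.03 -0.01 -0.01] tilt [0.002  0.0058] op 0.644
```

View pics/s3c.png

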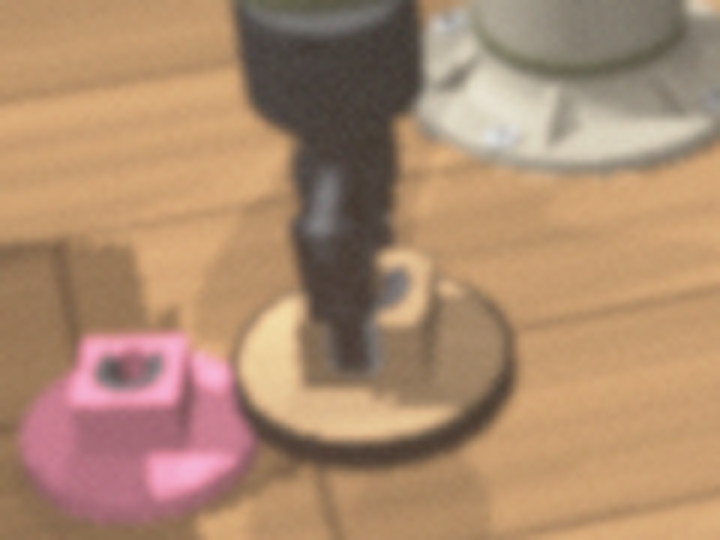

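Request:
jog_arm([
  [[0.05,-0.003,0,-6,0.2],[0.11,-0.006,0,-12,0.2],[0.17,-0.009,0,-18,0.2],[0.23,-0.011,0,-24,0.2],[0.28,-0.014,0,-30.5,0.2]],
])

```text
time: 6.4
eef_pos: [0.5496, 0.0451, 0.2038]
tcp_rot: [0.631, 0.776, 0.001, 0.001]
contact_force: [1.1, -0.9, -1.2]
opening: 0.644
```

Run:
```python
from h import *
go(.600,0.2107,.205,0.2)
```

```text
from [0.5496 0.0451 0.2038] yaw 0.205 t 6.4 shift [ 0.1519  0.0831 -0.0011] turn 0.3 F [ 1.1 -0.9 -1.2] T [-0.   -0.02 -0.01] tilt [-0.0002  0.0023] op 0.644
```

Request:
jog_arm([
  [[0.04,0.022,0,0,0.2],[0.09,0.05,0,0,0.2],[0.13,0.071,0,0,0.2],[0.152,0.083,0,0,0.2],[0.152,0.083,0,0,0.2]],
])

```text
time: 7.02
eef_pos: [0.5986, 0.2138, 0.2005]
tcp_rot: [0.629, 0.777, -0.001, -0.001]
contact_force: [-0.3, 0.9, -2.3]
opening: 0.649
```

Request:
jog_arm([
  [[0,0,0,0,0.2],[0,0,0,0,0.2]],
])

```text
time: 7.28
eef_pos: [0.5981, 0.2127, 0.1994]
tcp_rot: [0.63, 0.777, -0.002, -0.001]
contact_force: [-0.3, -0.7, -2.6]
opening: 0.64
```

Run:
```python
from h import *
r=[]
for c in ['top','scene']:
    p,d=snap(c,f'pics/{c}4.png'); u,v=proj(c,[.6,.21,.12])[0].astype(int)
    r.append(cv2.resize(p[v-50:v+50,u-50:u+50,::-1],(400,400),interpolation=cv2.INTER_CUBIC))
cv2.imwrite('pics/p4.png',np.hstack(r))
go(.600,0.2107,.205,0.2)
```

```text
from [0.5985 0.2127 0.2003] yaw 0.208 t 7.38 shift [-0.0023  0.001  -0.0047] turn 0.5 F [ 0.2  0.7 -1.8] T [-0.01  0.02 -0.02] tilt [-0.0002 -0.0025] op 0.646
```

View pics/p4.png

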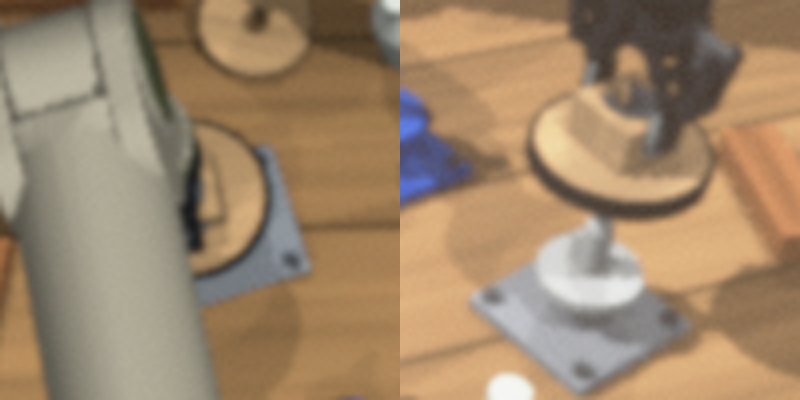

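Run:
```python
from h import *
from scipy.optimize import minimize
S=cv2.imread('pics/scene4.png');T=cv2.imread('pics/top4.png')
o=get_obs();p=np.array(o['eef_pos']); zt=p[2]-.044+.018
def f(q,cam,g,arc,h=.0605,ret=0):
    th=np.linspace(*arc,80);C=np.c_[np.cos(th),np.sin(th)];s=[]
    for d in(-.003,.003):
        P=q+(h+d)*C;uv=proj(cam,np.c_[P,np.full(80,zt)]).astype(np.float32);s.append(cv2.remap(g,uv[:,0],uv[:,1],1).ravel())
    return -np.mean(s[0]-s[1])
for cam,im,arc in [('scene',S,(-2.6,.6)),('scene',S,(-2.0,.3)),('top',T,(-1.9,-.4))]:
    g=cv2.cvtColor(im,cv2.COLOR_BGR2GRAY).astype(np.float32)
    for h in (.0605,.062,.065):
        r=minimize(f,p[:2],args=(cam,g,arc,h),method='Nelder-Mead',options=dict(initial_simplex=[p[:2],p[:2]+[.004,0],p[:2]+[0,.004]]));print(cam,h,r.x.round(4),round(r.fun,1))
    q=rect(cam,im,p[0],p[1],zt,half=.08,n=300)
    for h in (.0605,.065): cv2.circle(q,(150,150),int(h/.08*150),(0,255,0),1)
    cv2.imwrite(f'pics/rw_{cam}.png',q)
cv2.imwrite('pics/rw.png',np.hstack([cv2.imread('pics/rw_top.png'),cv2.imread('pics/rw_scene.png')]))
print(p)
```

```text
scene 0.0605 [0.602 0.211] -66.3
scene 0.062 [0.6007 0.2131] -61.6
scene 0.065 [0.5995 0.2169] -45.6
scene 0.0605 [0.6018 0.2113] -69.7
scene 0.062 [0.6008 0.2131] -69.3
scene 0.065 [0.5983 0.216 ] -64.9
top 0.0605 [0.5958 0.2116] -52.7
top 0.062 [0.595 0.213] -52.5
top 0.065 [0.5937 0.2164] -51.7
[0.59850156 0.21271854 0.20032237]
```

View pics/rw.png

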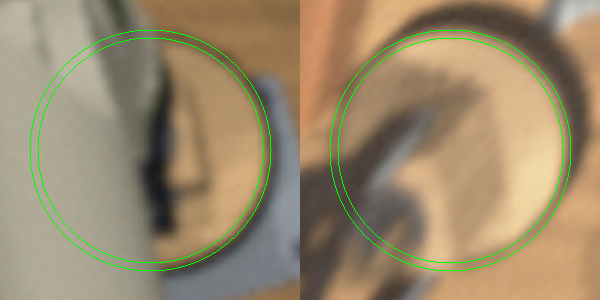

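Cross-check: the wheel axis is within about 1–2 mm of the TCP. I descend toward the nose and correct laterally.

Request:
jog_arm([
  [[-0.001,0.001,0.015,0,0.2],[-0.001,0.001,0.03,0,0.2],[-0.001,0.001,0.042,0,0.2],[-0.001,0.001,0.044,0,0.2],[-0.001,0.001,0.044,0,0.2]],
])

```text
time: 8.0
eef_pos: [0.5996, 0.212, 0.1563]
tcp_rot: [0.63, 0.777, -0.001, -0.001]
contact_force: [0.5, -0.5, -1.4]
opening: 0.643
```

Run:
```python
from h import *
read_camera('scene');go(.600,0.211,.145,0.2)
read_camera('scene');go(.600,0.211,.145,0.2)
```

```text
from [0.5999 0.2121 0.1567] yaw 0.208 t 8.05 shift [-0.0011 -0.0001  0.0117] turn 0.5 F [ 0.  -0.8 -2.1] T [ 0.01 -0.04 -0.02] tilt [-0.0001 -0.0018] op 0.646
from [0.5999 0.2121 0.1569] yaw 0.208 t 8.1 shift [-0.001  -0.0001  0.0119] turn 0.5 F [ 0.1  0.1 -1.5] T [-0.   -0.03  0.01] tilt [-0.     -0.0015] op 0.648
```

Request:
jog_arm([
  [[-0.001,0,0.003,0,0.2],[-0.001,0,0.006,0,0.2],[-0.001,0,0.009,0,0.2],[-0.001,0,0.012,0,0.2],[-0.001,0,0.014,0,0.2]],
])

```text
time: 8.72
eef_pos: [0.6, 0.2111, 0.1426]
tcp_rot: [0.63, 0.777, -0.001, -0.001]
contact_force: [-0.9, -0.0, -2.9]
opening: 0.648
```

Run:
```python
from h import *
go(.600,0.211,.13,0.2)
```

```text
from [0.6    0.2111 0.1426] yaw 0.208 t 8.72 shift [-0.     -0.      0.0126] turn 0.5 F [-0.9 -0.  -2.9] T [-0.    0.03 -0.08] tilt [-0.0001 -0.0018] op 0.648
```

Underside is at about 0.099, already around the taper with no side force. I continue slowly toward the key top, expecting contact at TCP z ≈ 0.127.

Request:
jog_arm([
  [[0,0,0.002,0,0.2],[0,0,0.004,0,0.2],[0,0,0.006,0,0.2],[0,0,0.008,0,0.2],[0,0,0.01,0,0.2]],
])

```text
time: 9.35
eef_pos: [0.6, 0.2111, 0.1325]
tcp_rot: [0.63, 0.777, -0.001, -0.001]
contact_force: [1.3, -0.1, -1.9]
opening: 0.644
```

Run:
```python
from h import *
go(.600,0.211,.13,0.2)
```

```text
from [0.6    0.2111 0.1325] yaw 0.208 t 9.35 shift [-0.0001 -0.      0.0025] turn 0.5 F [ 1.3 -0.1 -1.9] T [-0.01 -0.02  0.  ] tilt [-0.0001 -0.0018] op 0.644
```

Request:
jog_arm([
  [[0,0,0.0015,0,0.2],[0,0,0.003,0,0.2],[0,0,0.0045,0,0.2],[0,0,0.0055,0,0.2]],
])

```text
time: 9.85
eef_pos: [0.6, 0.2111, 0.1269]
tcp_rot: [0.63, 0.777, -0.001, -0.001]
contact_force: [-0.0, 0.6, 0.5]
opening: 0.647
```

Run:
```python
from h import *
go(.600,0.211,.13,0.2)
```

```text
from [0.6    0.2111 0.1269] yaw 0.208 t 9.85 shift [-0.0001 -0.     -0.0031] turn 0.5 F [-0.   0.6  0.5] T [-0.01  0.03 -0.05] tilt [-0.0001 -0.0017] op 0.647
```

Request:
jog_arm([
  [[0,0,0.0005,0,0.2],[0,0,0.001,0,0.2],[0,0,0.001,0,0.2]],
])

```text
time: 10.22
eef_pos: [0.6001, 0.2111, 0.1266]
tcp_rot: [0.63, 0.777, -0.0, -0.0]
contact_force: [-1.7, -0.8, 5.1]
opening: 0.645
```

Run:
```python
from h import *
go(.600,0.211,.13,0.2)
```

```text
from [0.6001 0.2111 0.1266] yaw 0.208 t 10.22 shift [-0.0001 -0.0002 -0.0034] turn 0.5 F [-1.7 -0.8  5.1] T [-0.23  0.72 -0.03] tilt [ 0.0003 -0.0012] op 0.645
```

Contact with the key top at TCP z 0.1267, with about 7 N. I now turn the wheel gently (+yaw) under light down pressure.

Request:
jog_arm([
  [[0,0,0.001,-2,0.2],[0,0,0.001,-4,0.2],[0,0,0.001,-6,0.2],[0,0,0.001,-8,0.2],[0,0,0.001,-10,0.2]],
])

```text
time: 10.85
eef_pos: [0.5997, 0.2123, 0.1263]
tcp_rot: [0.559, 0.829, 0.0, -0.001]
contact_force: [-3.2, 1.6, 4.9]
opening: 0.649
```

Run:
```python
from h import *
go(.600,0.211,.13,0.2)
```

```text
from [0.5997 0.2123 0.1263] yaw 0.385 t 10.85 shift [-0.0013 -0.0002 -0.0037] turn 10.6 F [-3.2  1.6  4.9] T [ 0.31  1.13 -0.08] tilt [ 0.002  -0.0009] op 0.649
```

Request:
jog_arm([
  [[-0.001,0,0.001,-2,0.2],[-0.001,0,0.001,-4,0.2],[-0.001,0,0.001,-6,0.2],[-0.001,0,0.001,-8,0.2]],
])

```text
time: 11.35
eef_pos: [0.6, 0.2111, 0.125]
tcp_rot: [0.499, 0.867, -0.0, -0.001]
contact_force: [0.4, -0.2, -2.5]
opening: 0.649
```

Run:
```python
from h import *
go(.600,0.211,.13,0.2)
```

```text
from [0.6    0.2111 0.125 ] yaw 0.526 t 11.35 shift [-0.0001 -0.0001 -0.005 ] turn 18.7 F [ 0.4 -0.2 -2.5] T [-0.03 -0.03  0.03] tilt [ 0.002  -0.0011] op 0.649
```

The wheel dropped: z is below the key top and the force is back to pure weight, at yaw ≈ 0.526. I go slightly further to centre the slot and descend carefully.

Request:
jog_arm([
  [[0,0,0.001,-1,0.2],[0,0,0.002,-2,0.2],[0,0,0.003,-2,0.2],[0,0,0.004,-2,0.2],[0,0,0.004,-2,0.2]],
])

```text
time: 11.98
eef_pos: [0.5999, 0.2112, 0.1209]
tcp_rot: [0.484, 0.875, -0.0, -0.001]
contact_force: [0.2, -0.1, -1.9]
opening: 0.641
```

Run:
```python
from h import *
go(.600,0.211,.13,0.2)
```

```text
from [0.5999 0.2112 0.1209] yaw 0.561 t 11.97 shift [-0.0001 -0.     -0.0091] turn 20.7 F [ 0.2 -0.1 -1.9] T [-0.02  0.02  0.05] tilt [ 0.0021 -0.0012] op 0.641
```

Request:
jog_arm([
  [[0,0,0.003,0,0.2],[0,0,0.006,0,0.2],[0,0,0.009,0,0.2],[0,0,0.012,0,0.2],[0,0,0.014,0,0.2]],
])

```text
time: 12.6
eef_pos: [0.5998, 0.2112, 0.1066]
tcp_rot: [0.484, 0.875, -0.0, -0.001]
contact_force: [-0.6, -0.3, -2.6]
opening: 0.644
```

Run:
```python
from h import *
go(.600,0.211,.0987,0.2)
```

```text
from [0.5998 0.2112 0.1066] yaw 0.561 t 12.6 shift [-0.0003  0.0001  0.0079] turn 20.7 F [-0.6 -0.3 -2.6] T [ 0.01 -0.02  0.04] tilt [ 0.0021 -0.0015] op 0.644
```

Request:
jog_arm([
  [[0,0,0.002,0,0.2],[0,0,0.004,0,0.2],[0,0,0.006,0,0.2],[0,0,0.007,0,0.2],[0,0,0.0078,0,0.2]],
])

```text
time: 13.22
eef_pos: [0.5998, 0.2111, 0.0992]
tcp_rot: [0.484, 0.875, -0.0, -0.001]
contact_force: [-4.0, -1.0, 5.0]
opening: 0.647
```

Run:
```python
from h import *
go(.600,0.211,.0987,0.2)
```

```text
from [0.5998 0.2111 0.0992] yaw 0.561 t 13.22 shift [-0.0003  0.0001  0.0005] turn 20.7 F [-4. -1.  5.] T [-0.3   0.76  0.06] tilt [ 0.0022 -0.0014] op 0.647
```

It touches the seat at TCP z 0.099, as predicted. A light press, then release.

Request:
jog_arm([
  [[0,0,0.0005,0,0.2],[0,0,0.0005,0,0.2]],
])

```text
time: 13.48
eef_pos: [0.5998, 0.2111, 0.0991]
tcp_rot: [0.484, 0.875, 0.0, -0.001]
contact_force: [-4.4, -1.9, 5.0]
opening: 0.649
```

Request:
jog_arm([
  [[0,0,0,0,0.75],[0,0,0,0,0.9],[0,0,0,0,1],[0,0,0,0,1],[0,0,0,0,1]],
])

```text
time: 14.1
eef_pos: [0.5998, 0.2111, 0.0991]
tcp_rot: [0.484, 0.875, 0.0, -0.001]
contact_force: [-0.6, -0.3, -0.7]
opening: 1.002
```

Run:
```python
from h import *
go(.600,0.211,.0987,0.2)
```

```text
from [0.5998 0.2111 0.0991] yaw 0.561 t 14.1 shift [-0.0002  0.0001  0.0004] turn 20.7 F [-0.6 -0.3 -0.7] T [-0.02 -0.04 -0.03] tilt [ 0.0023 -0.0012] op 1.002
```

Request:
jog_arm([
  [[0,0,-0.02,0,1],[0,0,-0.05,0,1],[0,0,-0.09,0,1],[0,0,-0.13,0,1],[0,0,-0.15,0,1]],
])

```text
time: 14.72
eef_pos: [0.6009, 0.211, 0.252]
tcp_rot: [0.484, 0.875, 0.001, -0.0]
contact_force: [-0.2, -0.8, -0.7]
opening: 0.998
```

Run:
```python
from h import *
go(.42,0.43,.25,0.8)
```

```text
from [0.6009 0.211  0.252 ] yaw 0.561 t 14.72 shift [ 0.2816 -0.0367  0.0024] turn -13.7 F [-0.2 -0.8 -0.7] T [ 0.02 -0.    0.  ] tilt [0.0017 0.0024] op 0.998
```

Request:
jog_arm([
  [[0.05,-0.006,0,-3,1],[0.11,-0.014,0,-6,1],[0.17,-0.022,0,-9,1],[0.23,-0.03,0,-12,1],[0.28,-0.037,0,-14,1]],
])

```text
time: 15.35
eef_pos: [0.4186, 0.4304, 0.2526]
tcp_rot: [0.372, 0.928, 0.002, -0.0]
contact_force: [0.8, 0.5, -1.1]
opening: 1.001
```

Request:
jog_arm([
  [[0,0,0,0,1],[0,0,0,0,1]],
])

```text
time: 15.6
eef_pos: [0.4188, 0.4302, 0.2526]
tcp_rot: [0.372, 0.928, 0.002, 0.0]
contact_force: [0.7, -0.8, 0.2]
opening: 0.999
```

Run:
```python
from h import *
r=[]
for c in ['top','scene']:
    p,d=snap(c,f'pics/{c}5.png'); u,v=proj(c,[.6,.21,.08])[0].astype(int)
    r.append(cv2.resize(p[v-40:v+40,u-40:u+40,::-1],(400,400),interpolation=cv2.INTER_CUBIC))
    W=cloud(c,d); m=np.hypot(W[...,0]-.6,W[...,1]-.211)<.062
    for lo,hi in [(.063,.083),(.1,.118)]:
        q=W[m&(W[...,2]>lo)&(W[...,2]<hi)]
        A=np.c_[q[:,:2]-[.6,.211],np.ones(len(q))]; s=np.linalg.lstsq(A,q[:,2],rcond=None)[0]
        print(c,len(q),'median',np.median(q,0).round(4),'plane',s.round(4))
    for n in ['glue','hammer','rim','tin','offcut']:
        for o in outline_of(n,c)[:1]: print(n,round(o['p'],2),np.nanmedian(W[o['region']],0).round(3))
cv2.imwrite('pics/p5.png',np.hstack(r))
go(.6,.211,.3)
```

```text
top 706 median [0.5959 0.2047 0.0725] plane [-0.0093 -0.0022  0.0727]
top 263 median [0.598  0.21   0.1088] plane [ 0.0279 -0.015   0.1087]
glue 0.86 [0.752 0.04  0.099]
hammer 0.82 [ 0.546 -0.01   0.024]
rim 0.62 [0.783 0.182 0.017]
tin 0.89 [ 0.756 -0.195  0.098]
offcut 0.55 [0.527 0.432 0.028]
scene 581 median [0.6219 0.1908 0.0726] plane [-0.0045  0.0035  0.073 ]
scene 292 median [0.6027 0.2107 0.1082] plane [-0.009   0.0143  0.1075]
glue 0.97 [0.78  0.036 0.084]
hammer 0.75 [ 0.592 -0.012  0.023]
rim 0.89 [0.792 0.178 0.017]
tin 0.75 [ 0.792 -0.202  0.09 ]
offcut 0.9 [0.54  0.426 0.028]
from [0.4186 0.4303 0.2526] yaw 0.808 t 16.2 shift [-0.2826 -0.0331 -0.048 ] turn 0 F [ 0.1  0.6 -0.3] T [-0.04  0.02 -0.02] tilt [0.0017 0.0031] op 0.999
```

View pics/p5.png

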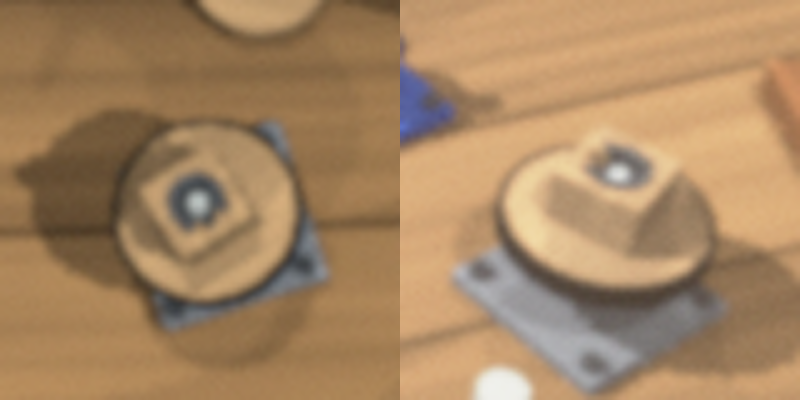

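The wheel sits flat on the stand with the spindle tip showing in the middle of the hub hole, at about (197,203) in the top crop and (618,172) in the scene crop. The disc top measures z ≈ 0.0727, against 0.073 expected when fully home. The bystanders are where they were and the arm is clear.

```bash
python3 -c "
from workcell import *
print(job_done())"
```

```text
the job is handed in; nothing more can be done
None
```

The wooden wheel is on the grey truing stand, with its slot over the key and lying flat on the seat, and the gripper has let go. The job was handed in at about 16 s; it reports no verdict.

**What I did:**
- I gripped the hub with 50 N and lowered the wheel over the spindle until it touched the key's top, at a contact force of about 7 N.
- I turned it slowly under light pressure. The slot dropped over the key at about 0.53 rad yaw.
- I centred the slot slightly and lowered the wheel 28 mm to the seat, with a contact force of about 7 N. Then I opened the gripper and moved the arm clear.

**Last checks:**
- **Height:** the disc top is at z ≈ 0.0727 m, against 0.073 m when fully home.
- **Flatness:** the two cameras put the disc's slope at 0.01 rad or less. The smaller hub top read up to about 0.03 rad, which I put down to noisier depth data.
- **Centring:** the spindle tip shows in the middle of the hub hole. I judged this from the pictures only, not by measurement.
- **Bystanders:** the glue, hammer, rim, tin and offcut read within about 2 mm of the start in the top view. One scene-view hammer reading differed by about 11 mm, which I put down to a weaker detection because the top view showed no change. I did not re-measure the brush and mug, but the arm, carrying nothing, passed above bench items only at about 0.16–0.25 m.

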